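# Level the balance plate by its foot screws

## Task

The granite plate under the balance is out of level. Turn the black four-lobed foot screws at its two front corners, one after the other and as far as each needs, until the bubble of the round vial comes to rest wholly inside the black ring, then take the hand away. Do not push on the balance or the vial, and leave the crucible on the pan and the other things on the bench where they are.

Things in the scene. Friction and masses are not known exactly. Their poses are not given: they have to be found in the camera images.
- weighing_plate: dark granite plate 270 x 310 x 30 mm, top 50 mm above the bench. Origin on the bench under its middle; x points from the front edge (screws, vial) to the rear, y to its left. Stands at varying places and yaws, cannot slide. Fixed rear foot at (100, 0) mm, foot screws at (-105, 125) left and (-105, -125) right in this frame. Screw axes are 80 mm or more clear of the balance.
- grip_left (a point): left foot screw: black palm grip with four round lobes; point on its upright axis at mid-height, 78 mm above the bench (underside 65, top 91, always). Hub radius 17 mm; lobes of radius 8.5 mm centred 32 mm from the axis, 90 degrees apart, joined to the hub by webs: 81 mm across lobes, 34 mm across opposite gaps. Its x axis points at a lobe and turns with the screw, z up.
- grip_right (a point): right foot screw, same shape. Both: right-hand trapezoidal thread of 4 mm lead; clockwise from above raises that corner 0.64 mm per radian, anticlockwise lowers it. Stiff: 0.14 N m, about 4 N at a lobe; stays where it is left. Stops 3.2 rad either side of the level setting; at the start each is at most 2.6 rad from it.
- vial_centre (a point): middle of the round spirit level between the screws: aluminium rim 70 mm across, green window 58 mm across. A black ring of inner radius 10.5 mm lies about this point. This point is 62 mm above the bench.
- bubble_centre (a point): centre of the whitish bubble, 15 mm across, in the vial. It moves to the high side, 1.5 mm per milliradian of tilt: in the plate's frame (x, y) one radian clockwise on the left screw shifts it (-2.3, +3.8) mm, on the right screw (-2.3, -3.8) mm. It comes to rest about 1 s after the screw stops.
- balance: white top-pan balance 150 x 185 mm fixed on the plate, 47 mm behind the vial's rim, round steel pan of 116 mm, 112 mm above the bench. Origin on the plate's top under its middle.
- vial: the vial's round housing, 70 mm across, from the plate's top to 66 mm above the bench; origin under its middle.
- pan_crucible: cream porcelain crucible, 44 mm across, 34 mm high, standing on the balance pan, its rim 146 mm above the bench; origin under its foot.
- check_weight: brass weight, 34 mm across, 60 mm high, standing on the granite to the left of the balance; origin under its foot.
- sample_jar: clear jar of soil with a white lid, 72 mm across, 82 mm high, on the bench to the left of the plate; origin under its foot.
- tongs: steel crucible tongs, 205 mm long, lying across in front of the plate; origin under the pivot.
- spatula: spatula, 200 mm long, lying on the bench to the right of the plate; origin under its middle.
- wash_bottle: white wash bottle with a red cap, 215 mm high, on the bench at the right; origin under its foot.
- crucible_a: empty cream crucible on the bench at the left, 44 mm across; origin under its foot.
- crucible_b: empty cream crucible on the bench at the left, 44 mm across; origin under its foot.

How it is judged:
At the end, for the whole second after the job is handed in: the bubble rests wholly inside the black ring (its centre within 3 mm of the vial's middle) (horizontal distance between bubble_centre and vial_centre below 0.003 m); the robot touches nothing.
It fails at once if the hand or arm pushes on the balance or the vial (over 2 N) (contact force between any of the fingers, the arm and balance above 2 N or contact force between any of the fingers, the arm and vial above 2 N).
It fails at once if a thing on the plate or the bench is shifted by more than 15 mm (distance of any of pan_crucible, check_weight, sample_jar, tongs, spatula, wash_bottle, crucible_a, crucible_b from where it was at the start of the episode above 0.015 m).
It also fails if it takes over 70 s, if anything falls off the work surface, if the arm or the gripper's body presses on something with over 40 N, if the wrist force passes 120 N, or if a joint passes its speed limit or range.

## Robot

A 7-joint arm with a two-finger parallel gripper is mounted at the origin on the work surface. World frame = base frame: x ahead of the robot, y to its left, z up, the work surface at z = 0. Lengths are in m, angles in rad, forces in N, time in s.
With the tool pointing down it reaches from about 0.4 to 0.9 m from the base axis. Payload 5.6 kg.
Tool frame: the origin (TCP) lies midway between the tips of the shut fingers; the grasp point (between the pads) lies 19 mm behind it; z points along the fingers, y is the line along which they close (so a half turn about z gives the same grasp; the last joint's range is limited). The gripper opens to 92 mm and grips with 3 to 60 N. Pads are 20 mm wide; open, the fingers measure 128 mm over their backs; the gripper's body (75 mm by 189 mm) begins 69 mm behind the grasp point.
Start: joints at [-1.15, 0.468, -0.012, 1.603, 0.006, 1.071, -0.056], TCP at [0.291, 0.581, 0.215] pointing down, gripper open.
Joint ranges: [-2.53, 2.53], [-0.31, 2.02], [-1.57, 1.55], [0.28, 2.44], [-1.29, 4.43], [0.15, 1.84], [-2.92, 2.92]. Speed limits (rad/s): [2.57, 2.57, 3.14, 3.14, 3.14, 3.14, 3.14].

## Interface

Orientations are given as a 3x3 rotation matrix whose columns are the frame's x, y, z axes.
In Python, from station import env, effector, solver, viewer, workorder, search_frame, tip_of gives the robot as it stands. Calls block until the motion is done:
- env.reach(position, orientation): joint-space move of the TCP to a pose.
- env.movel(position, frame=None, rate=0.15): straight line of the TCP; frame=None keeps the orientation; rate is the mean speed in m/s.
- env.goto_joints(angles): joint-space move.
- effector.release() and effector.grasp(squeeze=None): open the fingers fully, or close them until they stop; squeeze is the grip in N (None keeps the last).
- env.pause(seconds).
- solver.inverse_kinematics(position, orientation): joint angles nearest the present ones, or None.
- env.sense(): the state.
- viewer.read_camera(name): name is "scene" or "top" or "wrist"; returns (picture, depth): 400x640x3 uint8, red, green, blue; 400x640 float32, m along the optical axis (not along the pixel's ray), 0 where there is no reading.
- viewer.camera_info(name): a dict with "intrinsics" (3x3 intrinsics, pixels), "eye" and "rotation" of the camera in the world; the wrist camera has in their place "T_tool_cam" (4x4, takes a point from camera to tool coordinates, whose origin is the TCP and whose axes are the flange's). Camera axes: x right, y up, looking along -z (the intrinsics and any distortion apply to the point x, -y, -z); pixel columns grow to the right and rows downward; lengths in m; the calibration is good to about 2 mm. A picture is of the moment at which its call begins: read the wrist's pose just before it. camera_info takes no time and is no camera call.
A pose or a line that the arm cannot do raises env.PlanningError and nothing moves.
- workorder.finish_job(): hands the job in; it is judged then, once.
Trained networks look in the newest picture that a camera, given by its name, has taken for a name from the list of things; names that differ only in an ending like _2 or _b are one class to them, and where a whole thing is asked for, a point or a joint stands for the part that bears it (a point fixed in the world has none). Each returns a list of dicts, best first, with "score" (0 to 1); they miss things now and then, are a little off and sometimes report something else, mostly with a low value. They report only what shows in the picture. A call takes as long as a camera call.
- search_frame(camera, name): "at" ([x, y, z] in m, in world coordinates, good to about 4 mm: the middle of the surface that is visible of it).
- tip_of(camera, name): "at" ([x, y, z] in m, in world coordinates, good to about 4 mm: a listed point, or the origin of a listed thing).
The state is a dict: "t": time; "joint_positions": joint angles; "joint_velocities": joint speeds; "tau": joint torques, N m; "ee_pos": TCP position; "tcp_rot": TCP orientation; "wrist_force": force on the tool from outside, world axes, zero at the start; "moment": the same for the moment, N m; "gripper_width": finger opening in m; "grasp_force": force on a finger pad.
Only numpy, scipy, OpenCV 4.12 (cv2) and the standard library are available. Lean on these libraries where they do the work, as an engineer would, in place of code of your own. Each camera call takes 0.05 s, during which the arm holds its last target. There are 200 camera calls.

## Working session

There is one attempt and no reset: what is moved stays moved. The work goes in short steps, each a Python script; the robot and the scene stay as the last script left them, time stands still between calls to the robot, and variables do not carry over. Pictures are saved under pics/ and viewed, at most 10 in all, crops included, and the job is handed in when it is done.

```bash
mkdir -p pics; ls; python3 - <<'E'
from station import *
import cv2,numpy as np
for c in ["top","scene"]:
    p,d=viewer.read_camera(c); cv2.imwrite(f"pics/{c}0.png",p[:,:,::-1])
    for n in ["grip_left","grip_right","vial_centre","bubble_centre","weighing_plate","balance","check_weight","sample_jar","wash_bottle"]:
        print(c,n,[(np.round(r["at"],4).tolist(),round(r["score"],2)) for r in tip_of(c,n)[:2]])
    i=viewer.camera_info(c);print({k:np.round(v,3).tolist() if not isinstance(v,str) else v for k,v in i.items()})
s=env.sense();print(s["t"],s["ee_pos"],s["tcp_rot"],s["gripper_width"])
print(viewer.camera_info("wrist"))
E
```

```text
pics
top grip_left [([0.5059, 0.2005, 0.0751], 0.7)]
top grip_right [([0.4737, -0.0461, 0.079], 0.82)]
top vial_centre [([0.4868, 0.0744, 0.0624], 0.58)]
top bubble_centre [([0.4318, 0.3665, -0.001], 0.27)]
top weighing_plate [([0.5968, 0.0632, 0.0012], 0.68), ([0.3687, -0.3326, 0.0014], 0.46)]
top balance [([0.6707, 0.0394, 0.1154], 0.66)]
top check_weight [([0.6749, 0.1817, 0.0494], 0.44)]
top sample_jar [([0.6532, 0.3343, -0.0013], 0.66), ([0.6716, 0.042, 0.1164], 0.47)]
top wash_bottle [([0.3656, -0.3334, 0.0019], 0.71)]
{'intrinsics': [[385.737, 0.0, 325.962], [0.0, 385.737, 202.312], [0.0, 0.0, 1.0]], 'eye': [0.396, -0.005, 1.171], 'rotation': [[0.001, 0.991, -0.137], [-1.0, 0.002, 0.003], [0.003, 0.137, 0.991]]}
scene grip_left [([0.3673, -0.3361, 0.0004], 0.42)]
scene grip_right [([0.4746, -0.0465, 0.08], 0.74), ([0.4242, 0.3669, -0.0029], 0.41)]
scene vial_centre [([0.494, 0.0771, 0.0628], 0.85), ([0.4254, 0.3672, -0.0045], 0.73)]
scene bubble_centre []
scene weighing_plate [([0.5976, 0.063, -0.0044], 0.95)]
scene balance []
scene check_weight [([0.6769, 0.1809, 0.047], 0.56
[... 345 characters left out ...]
 [[-8.94332237e-01  4.47403450e-01  4.86708948e-05]
 [ 4.47403450e-01  8.94332239e-01 -4.20712371e-06]
 [-4.54102320e-05  1.80129599e-05 -9.99999999e-01]] 0.09186665354224488
{'intrinsics': array([[290.50333142,   0.        , 320.33868121],
       [  0.        , 290.50333142, 199.12481609],
       [  0.        ,   0.        ,   1.        ]]), 'T_tool_cam': array([[-5.20868971e-04,  9.59421078e-01,  2.81976814e-01,
         7.99457939e-02],
       [ 9.99999639e-01,  3.10228323e-04,  7.91657964e-04,
        -5.96908053e-04],
       [ 6.72056143e-04,  2.81977124e-01, -9.59420893e-01,
        -1.70875685e-01],
       [ 0.00000000e+00,  0.00000000e+00,  0.00000000e+00,
         1.00000000e+00]])}
```

View pics/top0.png

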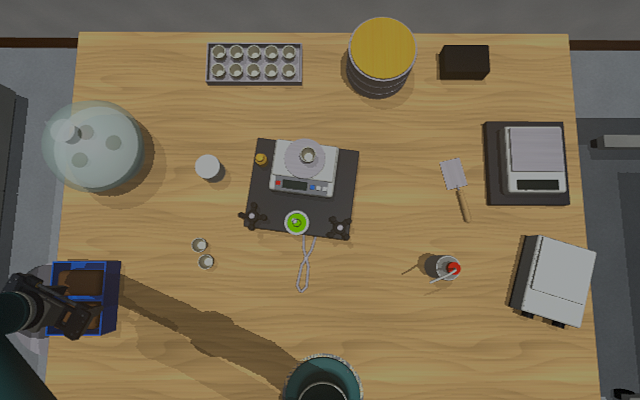

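The top view shows the plate near the middle. The left grip is at about (252,216), the vial at (297,223) with its green window, and the right grip at (340,228). The tongs lie in front at about (305,265). The network fixes agree: the screws are 249 mm apart and the plate yaw is about -0.13. Next I'll go above and look from close by.

```bash
cat > h.py <<'E'
from station import *
import cv2,numpy as np
def R(a): return np.array([[np.cos(a),np.sin(a),0],[np.sin(a),-np.cos(a),0],[0,0,-1.]])
def look(fn=None):
    s=env.sense(); p,d=viewer.read_camera("wrist"); i=viewer.camera_info("wrist")
    T=np.eye(4);T[:3,:3]=s["tcp_rot"];T[:3,3]=s["ee_pos"];T=T@i["T_tool_cam"];K=i["intrinsics"]
    v,u=np.mgrid[:400,:640]; ray=np.stack([(u-K[0,2])/K[0,0],-(v-K[1,2])/K[1,1],-np.ones(u.shape)],-1)
    W=ray@T[:3,:3].T
    cloud=W*d[...,None]+T[:3,3]
    plane=lambda z: W*((z-T[2,3])/W[...,2])[...,None]+T[:3,3]
    if fn: cv2.imwrite("pics/"+fn,p[:,:,::-1])
    return p,d,cloud,plane
def grip(p,cloud,c0):
    """axis and lobe angle (mod pi/2) from the points of the grip's top"""
    c=np.array(c0[:2],float)
    m=(cloud[...,2]>.072)&(cloud[...,2]<.1)
    for _ in range(6):
        q=cloud[m&(np.hypot(*(cloud[...,:2]-c).transpose(2,0,1))<.047)]
        lo,hi=np.percentile(q[:,:2],[0.5,99.5],axis=0)
        c=q[:,:2].mean(0)
    r=q[:,:2]-c; rr=np.hypot(*r.T); th=np.arctan2(r[:,1],r[:,0])
    k=rr>.022
    h=(np.exp(4j*th[k])).mean()
    return c,np.angle(h)/4,abs(h),np.median(q[:,2]),len(q)
def bubble(p,plane):
    """window: saturated green; bubble: pale blob within it"""
    P=plane(.062); hsv=cv2.cvtColor(p,cv2.COLOR_RGB2HSV)
    g=((hsv[...,0]>30)&(hsv[...,0]<85)&(hsv[...,1]>90)&(hsv[...,2]>60)).astype(np.uint8)
    n,l,st,ce=cv2.connectedComponentsWithStats(g)
    return P,hsv,g,st,ce
E
python3 - <<'E'
from h import *
env.reach([.53,.077,.27],R(np.pi))
p,d,c,pl=look("w1.png")
for n in ["grip_left","grip_right","vial_centre","bubble_centre"]:
    print(n,[(np.round(r["at"],4).tolist(),round(r["score"],2)) for r in tip_of("wrist",n)[:2]])
for c0 in [(.506,.2005),(.474,-.0463)]: print(grip(p,c,c0))
P,h,g,st,ce=bubble(p,pl); j=1+st[1:,4].argmax(); print(st[j],ce[j])
x,y,w,hh,_=st[j]; cr=p[y-15:y+hh+15,x-15:x+w+15,::-1]
cv2.imwrite("pics/w1c.png",cv2.resize(cr,None,fx=6,fy=6,interpolation=0))
print(env.sense()["t"],env.sense()["joint_positions"])
E
```

```text
grip_left [([0.5051, 0.2027, 0.0796], 0.97), ([0.6499, 0.3329, -0.0037], 0.3)]
grip_right [([0.4743, -0.0441, 0.0774], 0.84)]
vial_centre [([0.4924, 0.0728, 0.0618], 0.76)]
bubble_centre []
(array([0.50567961, 0.19813922]), np.float64(-0.08890997780283282), np.float64(0.8316743862993947), np.float64(0.09049222265394347), 1760)
(array([ 0.47356457, -0.04524451]), np.float64(0.6554033099838785), np.float64(0.8295847367062263), np.float64(0.09080344745520963), 1885)
[ 298  125   43   44 1317] [318.72361427 146.05694761]
3.2667 [-0.4124506   0.21518695  0.23925952  1.83478116 -0.05687455  1.09844296
  1.41914142]
```

View pics/w1.png

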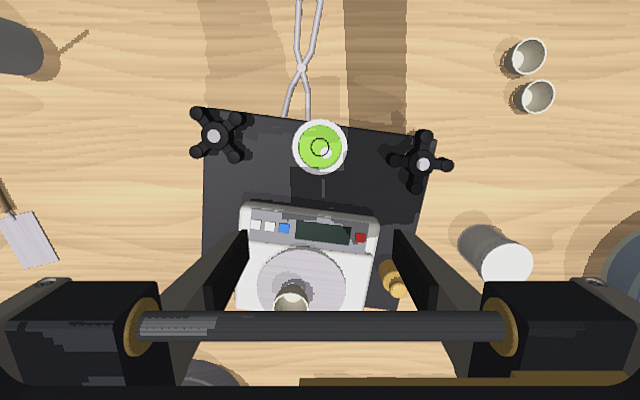

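View pics/w1c.png

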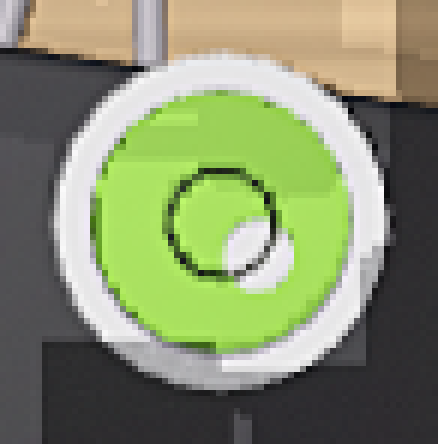

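The picture shows the ring centred at about (319.8,147) and the bubble 6.5 px right and 5.5 px down of it. That is about (+6, +10) mm in the plate frame, so the right screw needs about 2.6 rad clockwise and the left about 0.1. I'll set up above the right screw.

```bash
python3 - <<'E'
from h import *
a=.6554+np.pi/4+np.pi/2+np.pi   # = -0.13 mod 2pi
t=np.array([.474,-.0449,.20])
env.reach(t,R(a))
q=env.sense()["joint_positions"]; print("q",np.round(q,3))
for e in (.3,-.3): print(e, np.round(solver.inverse_kinematics(t,R(a+e))-q,3))
p,d,c,pl=look("w2.png")
print(grip(p,c,t)); print([(np.round(r["at"],4).tolist(),round(r["score"],2)) for r in tip_of("wrist","grip_right")[:2]])
E
```

```text
q [-1.051  0.468  1.377  2.084 -0.542  1.032 -1.096]
0.3 [ 0.032 -0.062 -0.075 -0.001  0.072 -0.033  0.225]
-0.3 [-0.021  0.069  0.069  0.001 -0.073  0.041 -0.225]
(array([ 0.47631571, -0.04790727]), np.float64(0.6551964933128296), np.float64(0.8296560276774382), np.float64(0.09067530113247124), 2325)
[([0.4762, -0.0451, 0.0783], 0.65)]
```

View pics/w2.png

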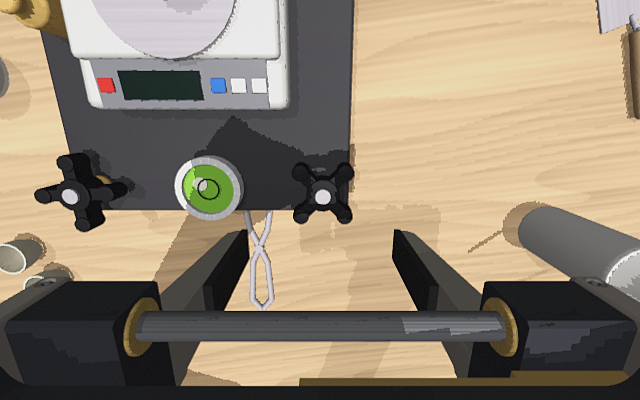

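The right grip at (322,197) and its lobes show clearly, and the angle agrees at 0.655. A clockwise turn needs q7 to decrease, so I'll use the natural elbow with tool angle 3.01 (q7 about 1.5 down to -1.1).

```bash
cat >> h.py <<'E'
def turn(c,a,dth,z=.064):
    """seize grip at c with tool angle a, turn by dth (+ anticlockwise), let go, rise"""
    env.movel([*c,z],rate=.12)
    effector.grasp(20); s=env.sense(); print("width",s["gripper_width"],"F",np.round(s["wrist_force"],1),s["ee_pos"].round(4))
    q=np.array(s["joint_positions"]); n=max(1,int(np.ceil(abs(dth)/.9)))
    for k in range(n):
        q[6]+=dth/n; env.goto_joints(q); s=env.sense()
        print(round(s["t"],1),"F",np.round(s["wrist_force"],1),"M",np.round(s["moment"],2),"w",round(s["gripper_width"],4))
    effector.release(); env.movel([*s["ee_pos"][:2],.20],rate=.15)
def off(p,plane,v0=(.4905,.0745)):
    """bubble minus window centre, plate frame, mm"""
    P=plane(.062); m=(np.hypot(*(P[...,:2]-v0).transpose(2,0,1))<.06)
    hsv=cv2.cvtColor(p,cv2.COLOR_RGB2HSV)
    g=(m&(hsv[...,0]>30)&(hsv[...,0]<85)&(hsv[...,1]>80)&(hsv[...,2]>50)).astype(np.uint8)
    cs,_=cv2.findContours(g,cv2.RETR_EXTERNAL,cv2.CHAIN_APPROX_NONE)
    k=cv2.convexHull(max(cs,key=cv2.contourArea)); f=cv2.fillPoly(np.zeros_like(g),[k],1)
    f2=cv2.erode(f,np.ones((5,5)))
    w=(f2>0)&(hsv[...,1]<70)&(hsv[...,2]>130)
    r=(P[w][:,:2].mean(0)-P[f>0][:,:2].mean(0))*1e3
    yaw=-.13; c,s=np.cos(yaw),np.sin(yaw)
    print("bubble px",w.sum(),"win",(f>0).sum(),"centre",P[f>0].mean(0).round(4),"plate xy mm",(c*r[0]+s*r[1]).round(2),(-s*r[0]+c*r[1]).round(2))
    return f
E
python3 - <<'E'
from h import *
a=.6553+np.pi/4+np.pi/2
env.movel([.474,-.045,.30])
env.goto_joints([.095,.215,0,1.83,0,1.1,1.53]); print(env.sense()["ee_pos"])
env.reach([.475,-.0465,.20],R(a)); q=env.sense()["joint_positions"]; print(np.round(q,3))
p,d,c,pl=look(); print(grip(p,c,(.475,-.0465))); off(p,pl)
if 1.1<q[6]<2 : turn((.475,-.0465),a,-2.55)
env.pause(.5)
p,d,c,pl=look("w3.png"); print(grip(p,c,(.475,-.0465))); off(p,pl); print(env.sense()["t"])
E
```

```text
[ 0.5246373  -0.08357845  0.2687247 ]
[ 0.054  0.196 -0.031  2.027  0.008  0.919  1.461]
(array([ 0.47214952, -0.04709355]), np.float64(0.6531147188577824), np.float64(0.8293280279561811), np.float64(0.09090386716860832), 2331)
bubble px 129 win 1912 centre [0.4907 0.0764 0.062 ] plate xy mm 5.84 8.62
width 0.03527977827453707 F [-0.  -1.8  0.2] [ 0.4749 -0.0469  0.064 ]
12.3 F [-0.1 -0.4  0.4] M [-0.26  0.06 -0.1 ] w 0.0353
13.1 F [-0.4 -0.3  0.9] M [-0.26  0.11 -0.  ] w 0.0356
13.9 F [ 0.6 -1.6 -0.2] M [-0.27  0.05 -0.05] w 0.0354
(array([ 0.47620476, -0.04669305]), np.float64(-0.32457005759148244), np.float64(0.8306762050250508), np.float64(0.09075137535380767), 2317)
bubble px 186 win 2359 centre [0.4908 0.0771 0.062 ] plate xy mm -0.57 -1.37
16.4583
```

View pics/w3.png

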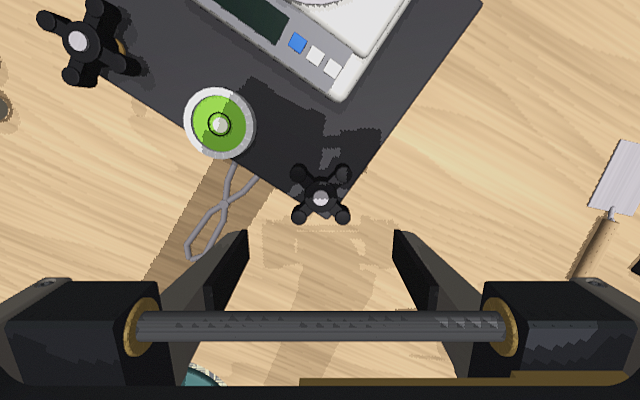

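The bubble is now inside the ring at about (219,124). I'll check from above the vial, at rest, whether it needs any trim.

```bash
python3 - <<'E'
from h import *
env.reach([.505,.0,.21],R(np.pi)); 
env.reach([.545,.077,.21],R(np.pi)); env.pause(.6)
p,d,c,pl=look(); f=off(p,pl)
x,y,w,h=cv2.boundingRect(f); cr=p[y-12:y+h+12,x-12:x+w+12,::-1]
cv2.imwrite("pics/w4.png",cv2.resize(cr,None,fx=7,fy=7,interpolation=0)); print(x,y,w,h,env.sense()["t"])
E
```

```text
bubble px 164 win 2186 centre [0.4902 0.0763 0.062 ] plate xy mm 0.21 -0.81
295 112 52 53 19.6667
```

View pics/w4.png

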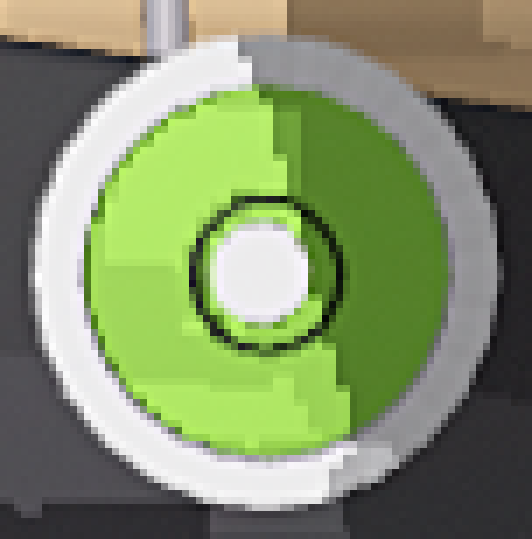

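The bubble, at about (260,273) in the crop, rests wholly inside the ring centred at (267,273). It is about 1 mm off centre, so the left screw needs no turn. The hand is clear, so I'll hand in.

```bash
python3 -c "
from station import *
print(workorder.finish_job())"
```

```text
the job is handed in; nothing more can be done
None
```

I turned the right foot screw 2.55 rad clockwise and handed the job in with the hand clear; the bubble rests about 1 mm from the vial's middle, inside the ring, so I left the left screw unturned (the judge's result was not shown).

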